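Move a latched battery pack from its charger to the dust extractor

TASK

Take the battery pack out of the charger: keep its sprung side tab pressed in while you lift it straight up, without crushing the tab or yanking at the latch. Then, tab still pressed, push it gently down into the dust extractor's battery bay, tab on the latch side, until it is fully home against the spring, and let go so that the tab springs out and latches it. Leave the tape roll, paint tin and sanding block where they are.

Things in the scene. Friction and masses are not known exactly. Their poses are not given: they have to be found in the camera images.
- pack_center (a point): Centre of the battery pack, half-way up: an upright block, 60 mm along its x, 46 mm along its y, 120 mm tall (z up), 0.3 to 0.55 kg, black plastic with a grey cap from 80 mm up; lower edges rounded by 4 mm. Its sprung tab is on the +y side. Origin 60 mm above its underside. At the start the pack stands fully home, latched, in the charger.
- tab (a joint): How far the tab is pressed into the pack along its y (m): 0 = sprung out, 0.007 = fully in. The spring takes 8 N at first, 16 N fully in. The plastic bears 45 N of finger force on the tab; a pinch of 20 to 30 N across y, on the button and the opposite face, presses it fully and carries the pack.
- tab_face (a point): Middle of the outer face of the tab's grey ribbed button: 26 mm wide (x), 32 mm tall, 76 to 108 mm above the pack's underside. The face is 31 mm from the pack's middle plane when out, 24 mm when fully in; the opposite (-y) face is 23 mm from it. So pack and button measure 54 mm across when out, 47 mm when pinched.
- tab_hook (a point): Top outer edge of the hook below the button, 28 to 40.5 mm above the pack's underside, part of the tab: it stands 6 mm proud of the +y face when out, 1 mm inside it when fully in. Square above and below, it is held under the lip of charger or bay (1.5 mm of play), and would rest on the lip and block going in, unless the tab is pressed at least 6 mm.
- charger_seat (a point): Centre of the floor of the charger's pocket, where the pack's underside rests, 12 mm above the bench. Same axes as the pack standing in it. Pocket 62 mm (x) by 48 mm (y), 50 mm deep; its rim, 62 mm above the bench, has 3 mm rounded inner edges; walls 6 mm thick, 13.5 mm on the +y (latch) side with the lip.
- charger: The charger, black, fixed to the bench, 130 x 110 mm foot; origin on the bench below the pocket's centre. More than 35 N between pack and charger (yanking while latched) breaks it.
- bay_rim (a point): Centre of the mouth of the dust extractor's battery bay, at the height of its rim, 80 mm above the bench. Same mouth as the charger's, 62 (x) by 48 mm (y), latch side +y, inner edges rounded. Floor and lip form an insert that is fixed at a depth unknown beforehand: the pack is home with its underside 50 to 66 mm below the rim, and the stop must be felt.
- extractor: The dust extractor, grey, fixed to the bench; origin on the bench below the bay's centre. Its motor box is on the bay's +x side: 150 mm wide (y), 40 to 175 mm out in x, 85 mm tall, with a round black cap and bar up to 115 mm.
- bay_spring (a point): Middle of the top of the steel spring plate in the bay's floor at mean depth, 58 mm below the rim (a fixed point that does not show the setting). The plate stands 8 mm above the real floor when free; it pushes up 7 N there and 12 N when flush, the pack then on a hard stop, which bears 15 N more. If the tab is let go over 1.5 mm short of the stop it does not latch; latched, the pack rises to the lip, about 2 mm off the stop.
- tape_roll: Cardboard-coloured tape roll lying flat, 68 mm across, 24 mm tall; origin at the centre of its underside. Bystander.
- paint_tin: Steel paint tin, 68 mm across, 85 mm tall; origin at the centre of its underside. Bystander.
- sanding_block: Cork sanding block 95 x 60 x 32 mm; origin at the centre of its underside. Bystander.
Not all that is in view belongs to the job. Leave any orange look-alike of the part that bears pack_center alone.

How it is judged:
On the way:
1. the pack is lifted clear of the charger's pocket (z of pack_center in the frame of charger_seat above 0.112 m), for 0.1 s.
At the end, for the whole second after the job is handed in: The pack stands upright in the extractor's bay, tab on the latch side (+y), within 4 mm of the bay's centre, its underside at least 45 mm below the rim, its tab sprung out under the lip (pressed less than 2 mm, which it can be only when latched), at rest (horizontal distance between pack_center and bay_rim below 0.004 m and z of pack_center in the frame of bay_rim between -0.012 and 0.015 m and y of tab_face in the frame of bay_rim above 0.026 m and value of joint tab below 0.002 m and angle between pack_center's own z axis and vertical below 0.06 rad and linear speed of pack below 0.02 m/s); the robot touches nothing.
It fails at once if the tab is crushed: more than 45 N of finger force on it (contact force between the fingers and tab above 45 N).
It fails at once if the latched pack is yanked: more than 35 N between pack and charger (contact force between pack and charger above 35 N).
It fails at once if the pack is rammed: more than 15 N on the hard stop of the bay's floor (contact force between pack and insert_c0 above 15 N).
It fails at once if a bystander is moved more than 3 cm (distance of any of tape_roll, paint_tin, sanding_block from where it was at the start of the episode above 0.03 m).
It also fails if it takes over 58 s, if anything falls off the work surface, if the arm or the gripper's body presses on something with over 40 N, if the wrist force passes 120 N, or if a joint passes its speed limit or range.

ROBOT

A 6-joint arm with a two-finger parallel gripper is mounted at the origin on the work surface. World frame = base frame: x ahead of the robot, y to its left, z up, the work surface at z = 0. Lengths are in m, angles in rad, forces in N, time in s.
With the tool pointing down it reaches from about 0.2 to 0.875 m from the base axis. Payload 3.4 kg.
Tool frame: the origin (TCP) lies midway between the tips of the shut fingers; the grasp point (between the pads) lies 19 mm behind it; z points along the fingers, y is the line along which they close (so a half turn about z gives the same grasp; the last joint's range is limited). The gripper opens to 94 mm and grips with 3 to 60 N. Pads are 16 mm wide; open, the fingers measure 119 mm over their backs; the gripper's body (75 mm by 177 mm) begins 78 mm behind the grasp point.
Start: joints at [1.146, 0.276, 1.505, -0, 1.361, -0.121], TCP at [0.172, 0.549, 0.205] pointing down, gripper open.
Joint ranges: [-2.89, 2.89], [-0.75, 2.08], [0.22, 2.7], [-1.18, 4.32], [0.11, 2.71], [-2.7, 2.7]. Speed limits (rad/s): [2.57, 2.57, 3.14, 3.14, 3.14, 3.14].

INTERFACE

Orientations are given as a 3x3 rotation matrix whose columns are the frame's x, y, z axes.
In Python, from rig import bot gives the robot as it stands. Calls block until the motion is done:
- bot.reach(position, orientation): joint-space move of the TCP to a pose.
- bot.line_to(position, frame=None, speed=0.15): straight line of the TCP; frame=None keeps the orientation; speed is the mean speed in m/s.
- bot.goto_joints(angles): joint-space move.
- bot.release() and bot.close(force=None): open the fingers fully, or close them until they stop; force is the grip in N (None keeps the last).
- bot.dwell(seconds).
- bot.ik(position, orientation): joint angles nearest the present ones, or None.
- bot.observe(): the state.
- bot.snapshot(name): name is "side" or "top"; returns the picture (384x512x3 uint8, blue, green, red); there is no depth.
- bot.camera_params(name): a dict with "fx", "fy", "cx", "cy" (pixels), "k1" (the pictures are not rectified: a ray, as slopes to the right and down, at radius r is drawn at 1 + k1 r^2 times it, then the intrinsics apply), "R" (3x3) and "t" (3): a world point X has camera coordinates R X + t. Camera axes: x right, y down, z forward; pixel columns grow to the right and rows downward; lengths in m; the calibration is good to about 2 mm. A picture is of the moment at which its call begins. camera_params takes no time and is no camera call.
A pose or a line that the arm cannot do raises bot.MotionError and nothing moves.
- bot.finish_job(): hands the job in; it is judged then, once.
The state is a dict: "time_s": time; "joints": joint angles; "joint_vel": joint speeds; "tau": joint torques, N m; "ee_pos": TCP position; "tcp_rot": TCP orientation; "contact_force": force on the tool from outside, world axes, zero at the start; "ft_torque": the same for the moment, N m; "opening": opening from 0.0 (shut) to 1.0 (fully open); "gripper_force": force on a finger pad.
Only numpy, scipy, OpenCV 4.12 (cv2) and the standard library are available. Lean on these libraries where they do the work, as an engineer would, in place of code of your own. Each camera call takes 0.05 s, during which the arm holds its last target. There are 200 camera calls.

## Working session

There is one attempt and no reset: what is moved stays moved. The work goes in short steps, each a Python script; the robot and the scene stay as the last script left them, time stands still between calls to the robot, and variables do not carry over. Pictures are saved under pics/ and viewed, at most 10 in all, crops included, and the job is handed in when it is done.

```bash
ls; mkdir -p pics
python3 - <<'E'
from rig import bot
import cv2,json,numpy as np
for n in("side","top"):
    cv2.imwrite(f"pics/{n}0.png",cv2.resize(bot.snapshot(n),(800,600),interpolation=cv2.INTER_CUBIC))
    p=bot.camera_params(n);print(n,p, 'cam at',-np.array(p["R"]).T@np.array(p["t"]))
o=bot.observe();print(o)
E
```

```text
pics
side {'fx': 356.02128386137855, 'fy': 356.02128386137855, 'cx': 262.44318569388867, 'cy': 190.68864006259992, 'k1': 0.022485947690578597, 'R': array([[ 0.8609293 , -0.50870516,  0.00445068],
       [-0.33352659, -0.57102114, -0.7501299 ],
       [ 0.38413638,  0.64432439, -0.66127553]]), 't': array([-0.37132671,  0.20087213,  1.00512481])} cam at [ 5.77230297e-04 -7.21820006e-01  8.16997281e-01]
top {'fx': 443.9514535634956, 'fy': 443.9514535634956, 'cx': 251.34808157390756, 'cy': 186.82642161415038, 'k1': -0.01516336029130235, 'R': array([[-3.85313060e-04, -9.99991986e-01,  3.98481259e-03],
       [-9.85811749e-01, -2.89024644e-04, -1.67854436e-01],
       [ 1.67854242e-01, -3.99295158e-03, -9.85803738e-01]]), 't': array([-0.01374368,  0.46640844,  1.26769422])} cam at [ 0.24699777 -0.00854692  1.32804119]
{'time_s': 0.1, 'joints': array([ 1.14598637e+00,  2.76506334e-01,  1.50597218e+00,  1.45876783e-05,
        1.36066966e+00, -1.20997760e-01]), 'joint_vel': array([ 0.00152451, -0.00111165, -0.00223996,  0.00037148,  0.00023284,
        0.00065552]), 'tau': array([ 3.10287316e-03, -4.05452192e+01, -2.37782228e+01,  7.05350214e-02,
        2.98454042e-02, -3.80721383e-05]), 'ee_pos': array([0.17181485, 0.54822349, 0.20471941]), 'tcp_rot': array([[-9.54201990e-01,  2.99162387e-01, -6.54104926e-04],
       [ 2.99163034e-01,  9.54200968e-01, -1.41138588e-03],
       [ 2.01913983e-04, -1.54243123e-03, -9.99998790e-01]]), 'contact_force': array([-0.26958791, -0.1845185 ,  0.46312379]), 'ft_torque': array([ 0.02319683, -0.03904413, -0.03274154]), 'gripper_force': 0.0, 'opening': 1.0007846299988468}
```

View pics/side0.png

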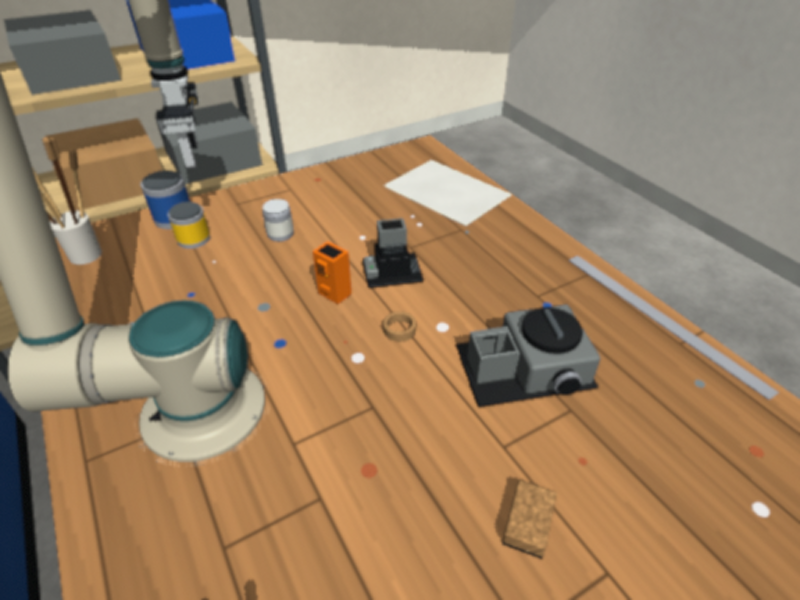

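View pics/top0.png

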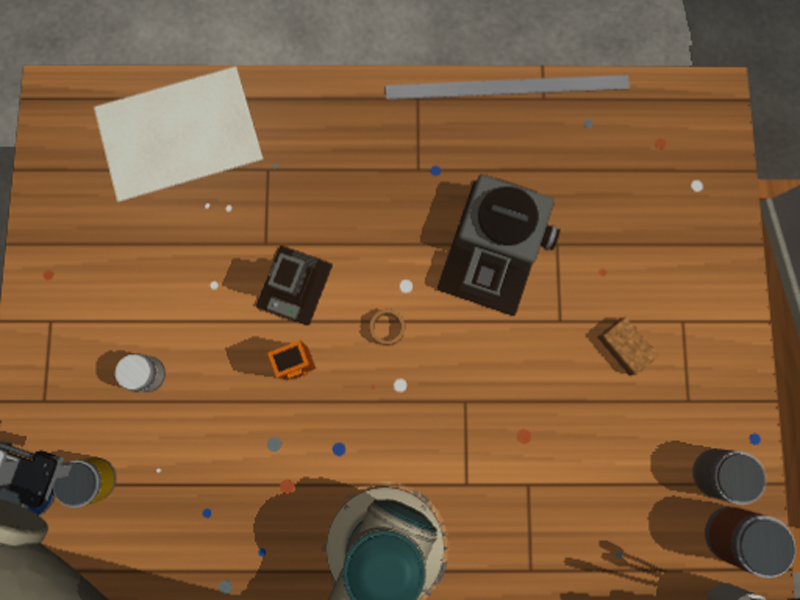

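The black pack stands in the charger at about (290,275) in the top view and (393,240) in the side view. The bay is at (487,272) in top and (493,350) in side. The orange look-alike is at (290,360) in top. I'll enlarge both.

Run:
```python
from rig import bot
import cv2,numpy as np
t=bot.snapshot("top");s=bot.snapshot("side")
def crop(im,u,v,w,h,k):
    c=cv2.resize(im[v:v+h,u:u+w],None,fx=k,fy=k,interpolation=cv2.INTER_CUBIC)
    c=cv2.convertScaleAbs(c,alpha=1.6,beta=15)
    for i in range(0,w,10):
        cv2.putText(c,str(u+i),(i*k,8),0,.3,(0,255,255),1);cv2.line(c,(i*k,10),(i*k,14),(0,255,255),1)
    for i in range(0,h,10):
        cv2.putText(c,str(v+i),(0,i*k+4),0,.3,(0,255,255),1)
    return c
a=crop(t,155,150,66,66,6);b=crop(t,275,150,66,66,6) 
cv2.imwrite("pics/top1.png",np.hstack([a,b]))
a=crop(s,225,130,66,66,6);b=crop(s,290,190,66,66,6)
cv2.imwrite("pics/side1.png",np.hstack([a,b]))
```

```text
(no output)
```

View pics/top1.png

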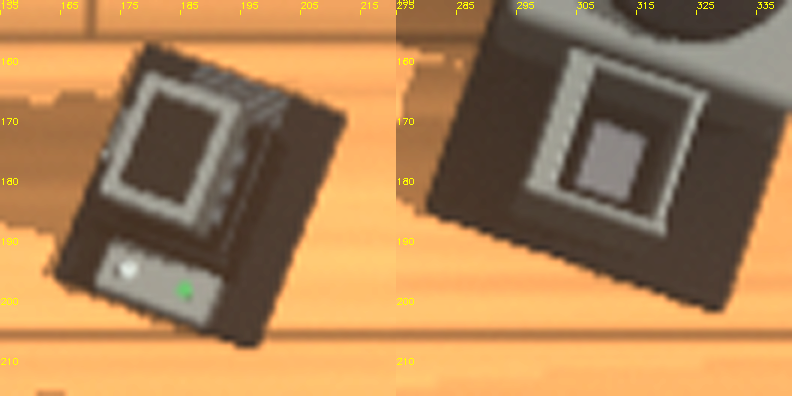

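View pics/side1.png

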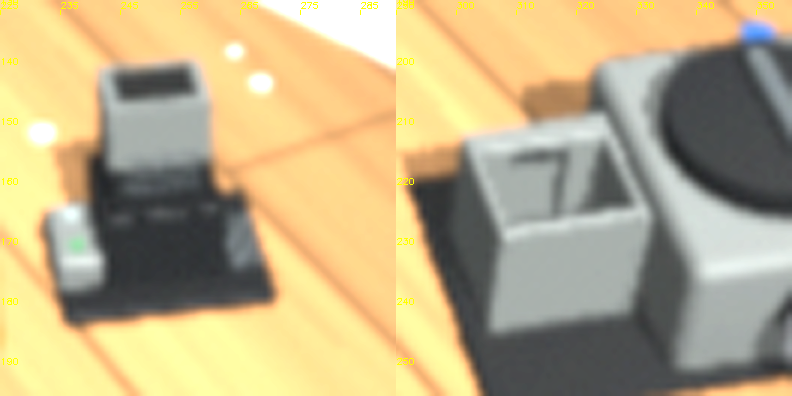

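The top view gives the pack cap corners and the bay's outer rim corners, and the thicker latch wall is on the bay's left (+y). The side view shows a smooth −y pack face. I'll fit both poses in both views and overlay the models.

```bash
cat > h.py <<'E'
from rig import bot
import cv2,numpy as np
from scipy.optimize import least_squares
def proj(n,X):
    p=bot.camera_params(n);K=np.array([[p["fx"],0,p["cx"]],[0,p["fy"],p["cy"]],[0,0,1]])
    return cv2.projectPoints(np.array(X,float).reshape(-1,1,3),cv2.Rodrigues(p["R"])[0],p["t"],K,np.array([p["k1"],0,0,0]))[0][:,0]
def W(q,L):
    L=np.atleast_2d(np.array(L,float));c,s=np.cos(q[2]),np.sin(q[2])
    return np.c_[q[0]+c*L[:,0]-s*L[:,1],q[1]+s*L[:,0]+c*L[:,1],L[:,2]]
def fit(q0,L,obs):
    f=lambda q:np.concatenate([(proj(n,W(q,L))-o).ravel() for n,o in obs.items()])
    r=least_squares(f,q0,loss="soft_l1");return r.x,f(r.x).reshape(-1,2)
def box(x0,x1,y0,y1,z0,z1):
    return [(x,y,z) for z in(z0,z1) for x,y in((x0,y0),(x1,y0),(x1,y1),(x0,y1))]
E
cat > f.py <<'E'
from h import *
np.set_printoptions(precision=4,suppress=True)
A=np.array
# order: (-x+y),(+x+y),(+x-y),(-x-y)
Lp=[(-.03,.023,.132),(.03,.023,.132),(.03,-.023,.132),(-.03,-.023,.132)]
tp=(A([(100,192),(148,72),(245,100),(195,228)])+.5)/6-.5+[155,150]
sp=(A([(102,68),(195,63),(208,98),(106,100)])+.5)/6-.5+[225,130]
Lb=[(-.037,.0375,.08),(.037,.0375,.08),(.037,-.030,.08),(-.037,-.030,.08)]
tb=(A([(527-396,185),(575-396,47),(708-396,93),(663-396,235)])+.5)/6-.5+[275,150]
sb=(A([(465-396,135),(603-396,115),(650-396,210),(505-396,235)])+.5)/6-.5+[290,190]
Q={}
for nm,L,t,s,q0 in(("pack",Lp,tp,sp,(.5,.15,-.3)),("bay",Lb,tb,sb,(.5,-.13,-.3))):
    for obs in({"top":t},{"side":s},{"top":t,"side":s}):
        q,r=fit(q0,L,obs);print(nm,list(obs),q,"rms",np.sqrt((r**2).mean()))
    print(r);Q[nm]=q
def draw(n,u,v,w,h,k,boxes,im):
    c=cv2.convertScaleAbs(cv2.resize(im[v:v+h,u:u+w],None,fx=k,fy=k,interpolation=cv2.INTER_CUBIC),alpha=1.8,beta=20)
    for q,b,col in boxes:
        P=((proj(n,W(q,box(*b)))-[u,v]+.5)*k).astype(int)
        for i,j in [(0,1),(1,2),(2,3),(3,0),(4,5),(5,6),(6,7),(7,4),(0,4),(1,5),(2,6),(3,7)]:cv2.line(c,tuple(map(int,P[i])),tuple(map(int,P[j])),col,1)
    return c
p,b=Q["pack"],Q["bay"]
B=[(p,(-.03,.03,-.023,.023,.062,.132),(0,255,0)),(p,(-.013,.013,.023,.031,.088,.12),(0,0,255)),(p,(-.037,.037,-.03,.0375,.0,.062),(255,255,0)),
 (b,(-.037,.037,-.03,.0375,0,.08),(0,255,0)),(b,(-.031,.031,-.024,.024,.03,.08),(0,0,255)),(b,(.04,.175,-.075,.075,0,.085),(255,0,255))]
t=bot.snapshot("top");s=bot.snapshot("side")
cv2.imwrite("pics/ov.png",np.vstack([np.hstack([draw("top",160,150,60,45,6,B,t),draw("top",275,125,60,65,6,B,t)[:270]])if 0 else np.hstack([draw("top",160,150,65,50,6,B,t),draw("top",280,145,65,50,6,B,t)]),np.hstack([draw("side",230,133,65,50,6,B,s),draw("side",292,200,65,50,6,B,s)])]))
E
python3 f.py
```

```text
pack ['top'] [ 0.4857  0.1736 -0.3403] rms 0.33860634109572263
pack ['side'] [ 0.4869  0.1787 -0.3989] rms 0.8508221160543153
pack ['top', 'side'] [ 0.4854  0.1742 -0.3524] rms 0.8191288104974302
[[-0.0977 -0.0154]
 [ 0.0201 -0.093 ]
 [-0.6217  0.8735]
 [-0.303  -0.2934]
 [-0.906   0.2192]
 [ 0.7252 -0.6155]
 [ 0.8827  0.9752]
 [ 0.2842  2.4093]]
bay ['top'] [ 0.4989 -0.1901 -0.3423] rms 0.25146393257322563
bay ['side'] [ 0.4999 -0.1888 -0.3185] rms 0.3798471438603417
bay ['top', 'side'] [ 0.4992 -0.1897 -0.3333] rms 0.38572897096529696
[[-0.1266  0.5495]
 [-0.1713 -0.2734]
 [-0.0508 -0.4489]
 [-0.3152 -0.1613]
 [-0.5585  0.1311]
 [ 0.541   0.0347]
 [ 0.56    0.6227]
 [-0.4991  0.2356]]
```

View pics/ov.png

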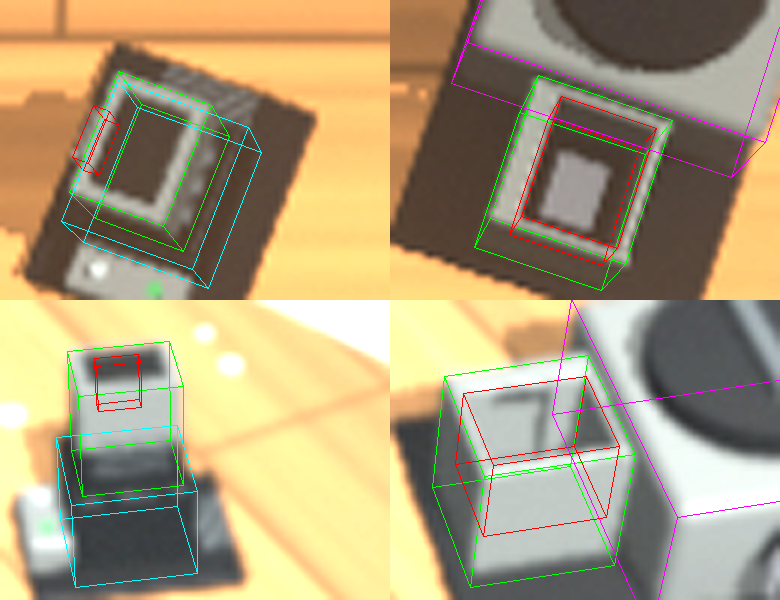

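The overlay fits: the button and latch wall are on +y (left in the top view), and the −y faces are plain. Next I'll refine the yaws from the two foot plates, go above the pack, descend and close very lightly to centre by feel.

```bash
cat >> h.py <<'E'
def Rot(yaw):
    y=np.array([-np.sin(yaw),np.cos(yaw),0]);z=np.array([0,0,-1.]);return np.c_[np.cross(y,z),y,z]
def st(q):
    o=bot.observe();c,s=np.cos(q),np.sin(q);f=o["contact_force"]
    return dict(t=round(o["time_s"],2),p=o["ee_pos"].round(4),F=np.array([c*f[0]+s*f[1],-s*f[0]+c*f[1],f[2]]).round(1),M=o["ft_torque"].round(2),w=round(o["opening"]*94,1),g=round(o["gripper_force"],1))
E
python3 - <<'E'
from h import *
A=np.array
tc=(A([(50,275),(148,43),(347,118),(258,348)])+.5)/6-.5+[155,150]
for z in(.004,.012):
    L=[(-.065,.055,z),(.065,.055,z),(.065,-.055,z),(-.065,-.055,z)]
    q,r=fit((.48,.17,-.35),L,{"top":tc});print(q,r.round(1).tolist())
te=(A([(427-396,205),(720-396,312)])+.5)/6-.5+[275,150]
f=lambda q:(proj("top",[(q[0],q[1],.008),(q[2],q[3],.008)])-te).ravel()
q=least_squares(f,(.44,-.1,.4,-.3)).x;print("ext front edge yaw",np.arctan2(q[2]-q[0],-(q[3]-q[1])))
yaw=-.348;p=A([.4857,.1740])
print(bot.ik([*p,.2],Rot(yaw)),bot.ik([*p,.2],Rot(yaw+np.pi)),bot.ik([.499,-.19,.2],Rot(yaw)))
bot.reach([*p,.20],Rot(yaw));print(st(yaw))
cv2.imwrite("pics/s2.png",cv2.convertScaleAbs(cv2.resize(bot.snapshot("side")[90:200,190:310],None,fx=5,fy=5,interpolation=2),alpha=1.5,beta=10))
E
```

```text
[ 0.48696794  0.17788071 -0.35467352] [[0.2, 0.3], [-0.1, -0.4], [0.3, -0.7], [-0.5, 0.8]]
[ 0.4855094   0.17672196 -0.35464955] [[0.1, 0.4], [-0.1, -0.6], [0.5, -0.8], [-0.4, 0.9]]
ext front edge yaw -0.35603273274901287
[ 2.09077602e-01  1.90202870e-01  1.63595429e+00 -4.44089210e-16
  1.31543550e+00 -1.01371872e+00] [ 2.09077602e-01  1.90202870e-01  1.63595429e+00 -4.44089210e-16
  1.31543550e+00  2.12787393e+00] [-4.94156124e-01  2.17357696e-01  1.59999246e+00 -4.44089210e-16
  1.32424250e+00 -1.71695245e+00]
{'t': 2.08, 'p': array([0.4855, 0.1748, 0.2   ]), 'F': array([ 0.7, -0.4, -0.4]), 'M': array([ 0.01, -0.03,  0.01]), 'w': 94.1, 'g': 0.0}
```

View pics/s2.png

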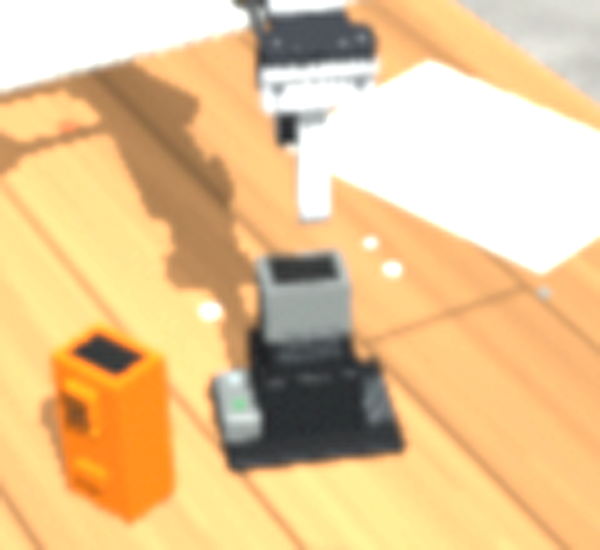

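The gripper hangs right over the pack: finger at (315,215), cap at (305,265). The near face is plain, so the tab is on the far (+y) side. Descending for the light centring pinch.

Run:
```python
from h import *
A=np.array;yaw=-.348;ey=A([-np.sin(yaw),np.cos(yaw),0])
p=A([.4857,.1740,0]);print(st(yaw))
bot.line_to(p+.004*ey+[0,0,.085],Rot(yaw),speed=.06);print(st(yaw))
bot.close(force=4);bot.dwell(.3);print(st(yaw))
```

```text
{'t': 2.12, 'p': array([0.4854, 0.1749, 0.2   ]), 'F': array([ 0.2,  0.1, -0.6]), 'M': array([-0.04,  0.  , -0.04]), 'w': 94.3, 'g': 0.0}
{'t': 4.19, 'p': array([0.4873, 0.1778, 0.0853]), 'F': array([ 0.5, -0.4,  0.4]), 'M': array([ 0.01,  0.04, -0.02]), 'w': 94.2, 'g': 0.0}
{'t': 5.19, 'p': array([0.487 , 0.1776, 0.085 ]), 'F': array([-0.2, -1.4,  0.2]), 'M': array([-0.16,  0.04, -0.02]), 'w': 53.9, 'g': 4.0}
```

Width is 53.9 mm with only 1.4 N sideways, so it's centred. Now I open, shift −4 mm and pinch fully in steps.

Run:
```python
from h import *
A=np.array;yaw=-.348;ey=A([-np.sin(yaw),np.cos(yaw),0])
p=A([.4857,.1740,0])
bot.release();bot.line_to(p+[0,0,.085],Rot(yaw),speed=.05)
for f in(12,20,26):
    bot.close(force=f);bot.dwell(.25);print(st(yaw))
```

```text
{'t': 7.25, 'p': array([0.4861, 0.1742, 0.0852]), 'F': array([0.7, 1.8, 0.2]), 'M': array([ 0.38, -0.28, -0.03]), 'w': 49.1, 'g': 12.0}
{'t': 7.72, 'p': array([0.4857, 0.1736, 0.0852]), 'F': array([ 0.4, -1.2,  4. ]), 'M': array([-0.3 , -0.09,  0.01]), 'w': 46.2, 'g': 20.0}
{'t': 8.18, 'p': array([0.4858, 0.1736, 0.0852]), 'F': array([ 0.3, -2.7,  6.1]), 'M': array([-0.5 , -0.03, -0.05]), 'w': 45.7, 'g': 26.0}
```

Fully pinched with small side forces. Lifting gently while watching the force.

Run:
```python
from h import *
A=np.array;yaw=-.348
p=A([.4857,.1740,0])
z=.085
for dz in(.001,.001,.001,.002,.005,.01):
    z+=dz;bot.line_to(p+[0,0,z],Rot(yaw),speed=.02);s=st(yaw);print(s["t"],s["p"],s["F"],s["w"],s["g"])
    if s["F"][2]<-15: print("stuck");break
else:
    bot.line_to(p+[0,0,.205],Rot(yaw),speed=.08);bot.dwell(.1);print(st(yaw))
    cv2.imwrite("pics/s3.png",cv2.convertScaleAbs(cv2.resize(bot.snapshot("side")[70:190,190:310],None,fx=5,fy=5,interpolation=2),alpha=1.5,beta=10))
```

```text
8.43 [0.485  0.1741 0.0853] [ 0.2  0.4 -2.9] 46.2 26.0
8.68 [0.4851 0.1741 0.0865] [ 0.3 -0.3 -3.3] 46.0 26.0
8.93 [0.4855 0.1741 0.088 ] [-0.5  0.6 -3.7] 45.7 26.0
9.18 [0.4858 0.174  0.0902] [-0.   0.4 -3.3] 46.0 26.0
9.58 [0.4859 0.174  0.0952] [-0.4 -0.1 -3. ] 46.2 26.0
10.23 [0.4857 0.174  0.1051] [-0.  -0.4 -3. ] 46.0 26.0
{'t': 11.73, 'p': array([0.4853, 0.1739, 0.2044]), 'F': array([ 0.2,  0.3, -3.6]), 'M': array([ 0.  ,  0.02, -0.01]), 'w': 46.0, 'g': 26.0}
```

View pics/s3.png

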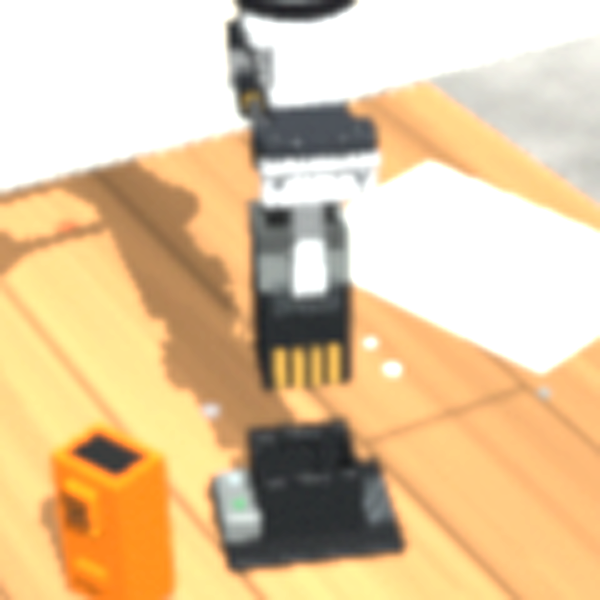

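Clean lift, only the pack's weight on the wrist. The contacts are visible at (310,365), and the finger sits about mid-width. Hovering over the bay to check alignment.

```bash
cat > ov2.py <<'E'
from h import *
yaw=-.348
def shot(name,b,dx=0):
    o=bot.observe();p=o["ee_pos"];c=W((p[0],p[1],yaw),[(dx,-.0005,0)])[0];q=(c[0],c[1],yaw);u=p[2]-.0732
    out=[]
    for n,(x,y) in(("side",(285,165)),("top",(275,135))):
        w,h,k=66,76,6
        im=bot.snapshot(n);I=cv2.convertScaleAbs(cv2.resize(im[y:y+h,x:x+w],None,fx=k,fy=k,interpolation=2),alpha=1.6,beta=15)
        for Q,B,col in((q,(-.03,.03,-.023,.023,u,u+.12),(0,255,0)),(b,(-.037,.037,-.03,.0375,0,.08),(0,0,255))):
            P=((proj(n,W(Q,box(*B)))-[x,y]+.5)*k).astype(int)
            for i in range(4):
                for a,d in((i,(i+1)%4),(4+i,4+(i+1)%4),(i,4+i)):cv2.line(I,tuple(map(int,P[a])),tuple(map(int,P[d])),col,1)
        out.append(I)
    cv2.imwrite(name,np.hstack(out))
E
python3 - <<'E'
from ov2 import *
b=(.4990,-.1899,yaw)
t=W(b,[(0,.0005,.205)])[0]
bot.line_to(t,Rot(yaw),speed=.2)
t[2]=.172;bot.line_to(t,Rot(yaw),speed=.08);bot.dwell(.2);print(st(yaw))
shot("pics/h1.png",b)
E
```

```text
{'t': 14.51, 'p': array([ 0.4996, -0.1896,  0.1726]), 'F': array([ 0.4,  0.1, -2.9]), 'M': array([-0.02, -0.01, -0.01]), 'w': 45.6, 'g': 26.0}
```

View pics/h1.png

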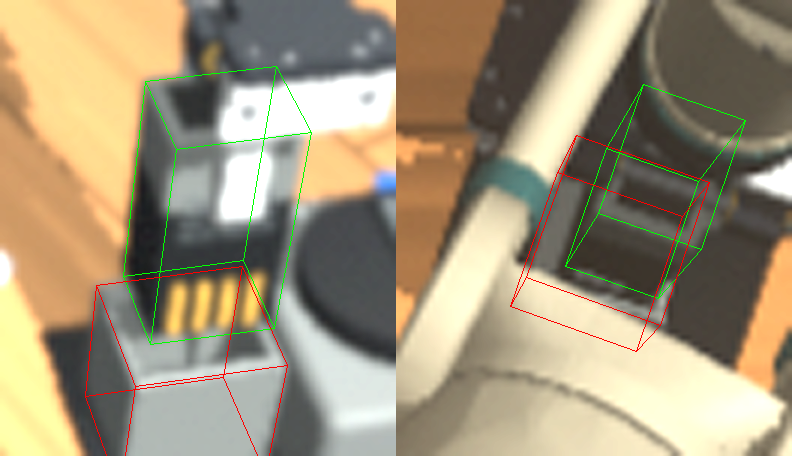

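In the side view the pack sits about 5 crop px left of its model, while the bay matches. That suggests an offset of about −1.5 mm in x. One enlarged look to settle it.

Run:
```python
from h import *
im=bot.snapshot("side");I=cv2.resize(im[170:230,290:340],None,fx=10,fy=10,interpolation=cv2.INTER_CUBIC)
I=(255*(I/255.)**.5).astype(np.uint8)
for i in range(0,50,5):cv2.putText(I,str(290+i),(i*10,8),0,.3,(0,0,255),1)
for i in range(0,60,5):cv2.putText(I,str(170+i),(0,i*10+4),0,.3,(0,0,255),1)
cv2.imwrite("pics/h2.png",I)
yaw=-.348;o=bot.observe()["ee_pos"];q=(o[0],o[1],yaw);u=o[2]-.0732
X=W(q,[(-.03,-.0235,u+.05),(.03,-.0235,u+.05),(-.03,.0225,u+.05),(0,-.0235,u+.008)])
print("pack: nearleft,nearright,farleft @50mm",proj("side",X).round(1).tolist(),proj("side",W(q,[(-.03,-.0235,u+.1),(.03,-.0235,u+.1),(-.03,.0225,u+.1)])).round(1).tolist())
b=(.4990,-.1899,yaw)
print("rim inner nl nr fl, outer nl nr fl",proj("side",W(b,[(-.031,-.024,.08),(.031,-.024,.08),(-.031,.024,.08),(-.037,-.03,.08),(.037,-.03,.08),(-.037,.0375,.08)])).round(1).tolist())
print("dpx/mm x,y",(proj("side",X+W((0,0,yaw),[(.01,0,0)]))-proj("side",X))[0]/10,(proj("side",X+W((0,0,yaw),[(0,.01,0)]))-proj("side",X))[0]/10)
```

```text
pack: nearleft,nearright,farleft @50mm [[311.2, 209.2], [332.6, 206.4], [306.4, 197.7], [320.2, 218.7]] [[313.0, 195.3], [335.1, 192.6], [308.0, 184.0]]
rim inner nl nr fl, outer nl nr fl [[308.5, 227.1], [329.6, 224.2], [303.9, 215.1], [307.0, 228.9], [332.4, 225.4], [300.6, 212.1]]
dpx/mm x,y [ 0.35927764 -0.04688521] [-0.10581844 -0.25507002]
```

View pics/h2.png

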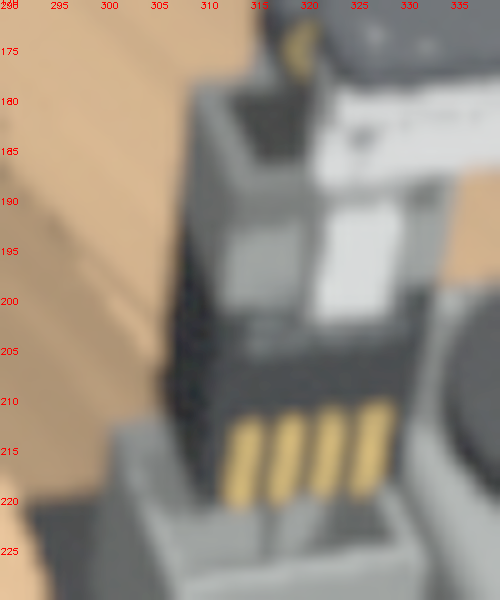

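Relative to the bay the pack is about −1 mm in x. I'll shift +1 mm and go in with force watched on every step.

```bash
cat > ins.py <<'E'
from h import *
yaw=-.348;b=(.4990,-.1899,yaw)
def down(z0,z1,step,fmax,off=(0.001,.0005),latmax=8,speed=.02):
    z=z0
    while z>z1+1e-6:
        z-=step;bot.line_to(W(b,[(*off,z)])[0],Rot(yaw),speed=speed);s=st(yaw)
        print(s["t"],round(z,4),s["p"],s["F"],s["M"],s["w"])
        if s["F"][2]>fmax or max(abs(s["F"][:2]))>latmax:print("STOP");break
    return z
E
python3 - <<'E'
from ins import *
bot.line_to(W(b,[(.001,.0005,.158)])[0],Rot(yaw),speed=.04);print(st(yaw))
down(.158,.116,.003,5)
E
```

```text
{'t': 15.16, 'p': array([ 0.4999, -0.1897,  0.1576]), 'F': array([ 0.7, -0.1, -3.5]), 'M': array([ 0.03, -0.05,  0.01]), 'w': 45.9, 'g': 26.0}
15.46 0.155 [ 0.5001 -0.1897  0.1549] [-0.4 -0.  -2.7] [-0.02  0.04 -0.04] 45.8
15.76 0.152 [ 0.5    -0.1897  0.1519] [ 0.6  0.6 -3.9] [-0.03  0.06  0.02] 45.7
16.06 0.149 [ 0.5    -0.1897  0.1488] [ 0.1 -0.6 -2.8] [-0.02  0.01  0.  ] 45.8
16.36 0.146 [ 0.4999 -0.19    0.1458] [-0.6 -1.5 -4.1] [-0.25  0.12  0.05] 46.3
16.66 0.143 [ 0.5    -0.19    0.1428] [-0.6 -0.7 -4. ] [-0.37  0.15  0.05] 46.1
16.96 0.14 [ 0.5    -0.19    0.1398] [ 0.1 -2.2 -3.9] [-0.54  0.17  0.05] 46.0
17.26 0.137 [ 0.5    -0.19    0.1368] [ 0.7 -2.9 -5. ] [-0.72  0.19  0.09] 46.1
17.56 0.134 [ 0.5    -0.19    0.1338] [ 0.1 -3.2 -4.2] [-0.86  0.21  0.08] 46.1
17.86 0.131 [ 0.5001 -0.19    0.1308] [-0.3 -3.2 -4.2] [-0.96  0.24  0.16] 45.8
18.16 0.128 [ 0.5001 -0.19    0.1278] [-0.1 -4.6 -4.1] [-1.09  0.3   0.11] 45.8
18.46 0.125 [ 0.5001 -0.19    0.1248] [ 0.6 -4.5 -3.5] [-1.21  0.35  0.15] 45.7
18.76 0.122 [ 0.5001 -0.19    0.1218] [-0.  -4.5 -2.6] [-1.25  0.42  0.13] 46.1
19.06 0.119 [ 0.5001 -0.19    0.1187] [-0.  -5.6 -2.5] [-1.21  0.39  0.14] 46.1
19.36 0.116 [ 0.5001 -0.19    0.1157] [ 0.2 -5.2 -3.2] [-1.19  0.45  0.11] 46.1
```

It's in the bay. The side force shows y is slightly too far +, so I'll shift −1 mm and feel for the spring.

Run:
```python
from ins import *
o=(.001,-.0005)
bot.line_to(W(b,[(*o,.116)])[0],Rot(yaw),speed=.02);print(st(yaw))
z=down(.116,.086,.001,8,o,10)
```

```text
{'t': 19.61, 'p': array([ 0.4999, -0.1901,  0.1156]), 'F': array([ 1.1, -2.5, -4.3]), 'M': array([-0.7 ,  0.06,  0.03]), 'w': 45.9, 'g': 26.0}
19.86 0.115 [ 0.4999 -0.1901  0.1148] [ 1.6 -1.9 -4.1] [-0.44 -0.01  0.03] 45.6
20.11 0.114 [ 0.4997 -0.1901  0.1138] [-1.1  0.3 -3.7] [-0.09 -0.06  0.01] 46.0
20.36 0.113 [ 0.4996 -0.1902  0.1128] [-0.2  0.7 -3.9] [-0.04 -0.04  0.03] 45.8
20.61 0.112 [ 0.4997 -0.1905  0.1119] [ 0.2 -0.5 -2.6] [-0.04  0.02  0.06] 45.9
20.86 0.111 [ 0.4997 -0.1907  0.1109] [-0.9  0.1 -3.1] [-0.01 -0.03 -0.06] 45.8
21.11 0.11 [ 0.4997 -0.1907  0.1099] [-0.6  0.3 -3.9] [-0.02 -0.03  0.03] 46.3
21.36 0.109 [ 0.4998 -0.1907  0.1089] [ 0.1 -0.2 -2.6] [ 0.   -0.03 -0.03] 46.0
21.61 0.108 [ 0.4998 -0.1907  0.1079] [ 0.8 -0.2 -3.6] [-0.03  0.06  0.  ] 46.0
21.86 0.107 [ 0.4998 -0.1908  0.107 ] [ 0.5 -0.4 -3. ] [-0.01  0.01 -0.02] 45.9
22.11 0.106 [ 0.4999 -0.1908  0.1068] [-1.8  0.1  4.4] [0.22 0.32 0.03] 46.0
22.36 0.105 [ 0.4999 -0.1908  0.1054] [-1.5  0.2  4.5] [ 0.18  0.34 -0.01] 45.9
22.61 0.104 [ 0.4999 -0.1908  0.1042] [-1.2  0.7  4.8] [ 0.13  0.38 -0.02] 45.7
22.86 0.103 [ 0.4999 -0.1908  0.1032] [-0.9  0.4  5.7] [ 0.16  0.39 -0.01] 46.1
23.11 0.102 [ 0.4999 -0.1908  0.1023] [-1.3 -0.4  5.6] [0.22 0.43 0.02] 45.6
23.36 0.101 [ 0.4999 -0.1908  0.1014] [-0.9  0.3  6.5] [ 0.19  0.44 -0.01] 45.7
23.61 0.1 [ 0.4999 -0.1908  0.1005] [-2.   0.8  7.7] [0.23 0.41 0.  ] 45.8
23.86 0.099 [ 0.5    -0.1909  0.0996] [-3.5 -0.6  8.2] [0.21 0.46 0.02] 45.9
STOP
```

The spring was met at z≈0.1068, so the stop is due at about 0.0988. Finishing in 0.25 mm steps, then easing the grip so the tab comes out while the pack is still held down.

Run:
```python
from ins import *
o=(.001,-.0005)
z=down(.099,.0965,.00025,13.5,o,10,.01)
bot.dwell(.2);s=st(yaw);print(s)
if s["F"][2]>12:
    for f in(18,12,9):
        bot.close(force=f);bot.dwell(.2);print(st(yaw))
```

```text
24.11 0.0988 [ 0.5    -0.1908  0.0994] [-2.9  0.6  7.8] [ 0.25  0.53 -0.04] 46.0
24.36 0.0985 [ 0.5    -0.1908  0.0992] [-1.6 -0.1  8.4] [0.22 0.49 0.  ] 46.2
24.61 0.0983 [ 0.4999 -0.1908  0.099 ] [-2.6  1.3  9.6] [ 0.24  0.51 -0.01] 45.8
24.86 0.098 [ 0.4999 -0.1908  0.099 ] [-2.2 -0.8  9.9] [ 0.29  0.63 -0.02] 45.6
25.11 0.0978 [ 0.5    -0.1908  0.099 ] [-2.8  0.9 10.2] [0.31 0.65 0.04] 45.9
25.36 0.0975 [ 0.4999 -0.1908  0.0989] [-3.1  0.4 12. ] [ 0.31  0.68 -0.  ] 45.9
25.61 0.0973 [ 0.5    -0.1909  0.0989] [-3.2  0.2 14. ] [ 0.36  0.76 -0.02] 45.9
STOP
{'t': 25.81, 'p': array([ 0.5   , -0.1909,  0.0989]), 'F': array([-4. , -0.1, 14.2]), 'M': array([ 0.41,  0.81, -0.01]), 'w': 46.2, 'g': 26.0}
{'t': 26.23, 'p': array([ 0.5001, -0.1908,  0.0989]), 'F': array([-4.4,  0.4, 13.6]), 'M': array([ 0.37,  0.67, -0.01]), 'w': 46.2, 'g': 18.0}
{'t': 26.64, 'p': array([ 0.5005, -0.1898,  0.0988]), 'F': array([-4. ,  3.1, 13.7]), 'M': array([0.82, 0.36, 0.09]), 'w': 48.8, 'g': 12.0}
{'t': 27.06, 'p': array([ 0.5008, -0.1891,  0.0986]), 'F': array([-3. ,  4.7, 12.3]), 'M': array([1.17, 0.21, 0.07]), 'w': 51.3, 'g': 9.0}
```

It's on the hard stop with the tab about 4 mm out under the lip. Releasing, backing off and checking.

Run:
```python
from ins import *
bot.release();bot.dwell(.2);print(st(yaw))
p=W(b,[(.001,.003,.20)])[0]
bot.line_to(p,Rot(yaw),speed=.08)
bot.reach([.40,.12,.30],Rot(yaw));bot.dwell(.3);print(st(yaw))
out=[]
for n,(x,y) in(("side",(285,165)),("top",(275,135))):
    w,h,k=66,76,6;out.append(cv2.convertScaleAbs(cv2.resize(bot.snapshot(n)[y:y+h,x:x+w],None,fx=k,fy=k,interpolation=2),alpha=1.6,beta=15))
    u=.0988-.0732+.002
    P=((proj(n,W(b,box(-.03,.03,-.023,.023,.08,u+.12)))-[x,y]+.5)*k).astype(int)
    for i in range(4):cv2.line(out[-1],tuple(map(int,P[4+i])),tuple(map(int,P[4+(i+1)%4])),(0,255,0),1)
cv2.imwrite("pics/end.png",np.hstack(out))
```

```text
{'t': 28.07, 'p': array([ 0.4998, -0.1907,  0.0973]), 'F': array([-0. , -0.1, -0.3]), 'M': array([0.  , 0.01, 0.01]), 'w': 93.9, 'g': 0.0}
{'t': 31.08, 'p': array([0.4003, 0.1194, 0.2996]), 'F': array([-0. , -0.3,  0.4]), 'M': array([-0.01, -0.  , -0.  ]), 'w': 93.9, 'g': 0.0}
```

View pics/end.png

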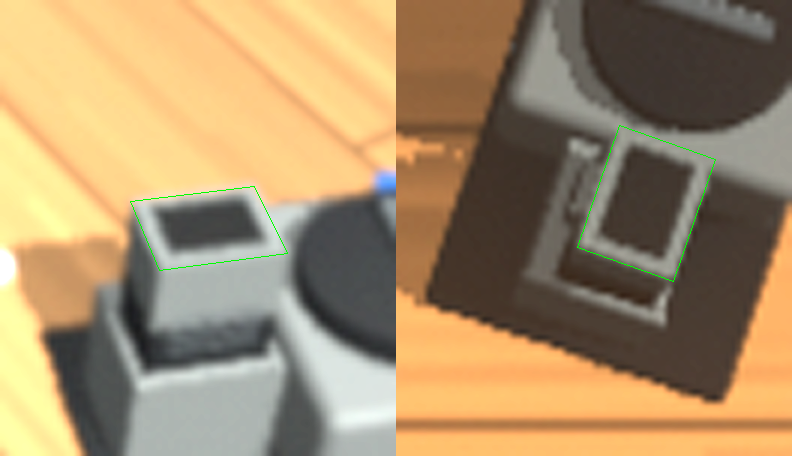

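The pack's top matches the latched-height model in both views, at (210,228) in side and (647,203) in top. The button shows sprung out on the latch side at (580,190). Handing in.

```bash
python3 -c "
from rig import bot
print(bot.finish_job())"
```

```text
the job is handed in; nothing more can be done
None
```

The pack is out of the charger and, by the final pictures, upright and latched in the extractor's bay with its tab sprung out; the bystanders weren't touched, and I handed the job in just after 31 s (no verdict was returned).

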